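Tighten the display wheel's castle nut to the next slot

ROBOT

A 6-joint arm with a two-finger parallel gripper is mounted at the origin on the work surface. World frame = base frame: x ahead of the robot, y to its left, z up, the work surface at z = 0. Lengths are in m, angles in rad, forces in N, time in s.
With the tool pointing down it reaches from about 0.375 to 0.9 m from the base axis. Payload 3.1 kg.
Tool frame: the origin (TCP) lies at the very end of the fingers, on their centre line; the grasp point (between the pads) lies 19 mm behind it (grip_depth is the distance from the TCP to the grasp point, in m); z points along the fingers, y is the line along which they close (so a half turn about z gives the same grasp; the last joint's range is limited). The gripper opens to 85 mm and grips with 20 to 120 N. Pads are 22 mm wide; open, the fingers measure 114 mm over their backs; the gripper's body (76 mm by 85 mm) begins 54 mm behind the grasp point. The pads swing forward as they close: fully open they stand 13 mm farther back than shut.
Start: joints at [-1.357, 0.527, 1.433, -0, 1.181, -0.178], TCP at [0.239, -0.578, 0.231] pointing down, gripper open.
Joint ranges: [-3.08, 3.08], [-0.75, 2.2], [0.22, 2.44], [-1.43, 4.57], [0, 2.65], [-2.85, 2.85]. Speed limits (rad/s): [2.79, 2.79, 3.14, 3.14, 3.14, 3.14].

INTERFACE

Orientations are given as a unit quaternion [x, y, z, w].
In Python, from station import * gives the robot as it stands.
- The arm moves only by the tool apply_moves, never from a script. Its argument "plan" is a list of rows, each a list of 7 numbers: the shift along the tool's x, y, z in m, then the turn, a rotation vector about the tool's x, y, z in rad, then the gripper command: -1 is fully open, 1 is shut, values between are in proportion. In form: [[dx, dy, dz, wx, wy, wz, jaw], ...]. A call has 1 to 8 rows; each row shifts and turns the commanded pose from where the row before left it, along the tool's axes as they then stand; what a row does not reach is not made up. A row lasts 1/8 s, in which the tool goes at most 62.5 mm and 10.7 degrees, less where a joint would pass 70% of its speed; a pose out of reach is approached as far as the arm can. A call is refused whole if a number of a shift passes 0.0625 or a number of a turn 0.188, either way. A call with a gripper value outside its range is refused whole. The fingers move at their own pace and stop on an object; "force" is the grip in N (left out, the last holds). Time passes only in rows, so rows that do not move let the fingers close. It gives the time, the measured TCP pose, the force, the opening and the grip force at its end, in the units of the state.
- sense(): the state, without advancing time (a new reading comes with each control period).
- snapshot(name): name is "side" or "top"; returns the picture (400x640x3 uint8, red, green, blue); there is no depth.
- calibration(name): a dict with "camera_matrix" (3x3 intrinsics, pixels), "R" (3x3) and "t" (3): a world point X has camera coordinates R X + t. Camera axes: x right, y down, z forward; pixel columns grow to the right and rows downward; lengths in m; the calibration is good to about 2 mm. A picture is of the moment at which its call begins. calibration takes no time and is no camera call.
- sign_off(): hands the job in; it is judged then, once.
The state is a dict: "t": time; "q": joint angles; "qd": joint speeds; "tau": joint torques, N m; "tcp_pos": TCP position; "tool_rot": TCP orientation; "force": force on the tool from outside, world axes, zero at the start; "ft_torque": the same for the moment, N m; "finger_gap": opening from 0.0 (shut) to 1.0 (fully open); "gripper_force": force on a finger pad.
Only numpy, scipy, OpenCV 4.12 (cv2) and the standard library are available. Lean on these libraries where they do the work, as an engineer would, in place of code of your own. Each camera call takes 0.05 s, during which the arm holds its last target. There are 200 camera calls.

TASK

Tighten the big castle nut on the tilted display wheel clockwise until you feel it come up snug and it takes its washer round with it, then carry on just as far as the next slot that lines up with the cross hole in the spindle, so that the split pin could go through. Do not go a slot further and do not slacken the nut back to find a slot; leave the pin and the other things on the table alone.

Things in the scene. Friction and masses are not known exactly. Their poses are not given: they have to be found in the camera images.
- stand_foot (a point): Foot of the tilted display wheel's stand, fixed to the table, dark wood, 200 x 170 mm; this point is the middle of its underside. The wheel and spindle lean towards the stand's own +x, which points more or less away from the robot, up to about 50 degrees to either side.
- wheel_centre (a point): Centre of the upper face of the light wooden wheel, a fixed disc 240 mm across, 115 mm above the table, tilted 30 degrees from level; z is square to the face. Six low battens (10 mm high) lie on it from 72 to 114 mm out from the centre. A steel spindle stands square out of the centre, so it leans 30 degrees from vertical.
- spindle_tip (a point): Centre of the end face of the steel spindle, 32 mm across, its end 56 mm out from the disc. z points out along the spindle, x runs along the 10 mm cross hole, centred 14 mm below this point; a dark scored line across the end face runs the same way as the hole. The spindle does not turn.
- nut: Steel castle nut, hexagon 60 mm over flats (69 over corners), 28 mm high, then a 14 mm high crown with six slots 12 mm wide, one in the middle of each flat. Origin on the spindle axis at its underside, 5 mm above the disc; z out along the spindle, x through the middle of a flat and its slot. It turns only about z; tightening is clockwise seen from outside (negative about z).
- slot_a (a point): On the nut's axis at mid height of the slots, 40 mm above the disc; x along one pair of opposite slots. The nut is slack at first (about 0.06 N m) for 40 to 90 degrees, then comes up snug and takes about 0.9 N m while turning, and brings the washer round with it. It does not spring back or move along the spindle.
- slot_b (a point): Same point on the nut; x along the second pair of slots. When the nut comes up snug no slot is lined up: the next one comes 20 to 42 degrees further on.
- slot_c (a point): Same point on the nut; x along the third pair of slots.
- washer_mark (a point): Small dark punched hole near the rim of the flat dark steel washer under the nut (88 mm across, its top 4.5 mm above the disc), 39.5 mm from the spindle axis; z out along the spindle. x lies in the washer and turns with it, 0.65 rad clockwise from the direction axis to mark. The washer stays still while the nut is slack and turns with it once it is snug.
- pin: Bystander, to be left alone: the split pin for later: steel, two 8 mm legs side by side with an eye at one end, about 115 mm long, lying flat near the foot of the stand; origin low, near its middle.
- jar: Bystander, to be left alone: amber glass jar with a steel cap, 64 mm across, 100 mm high, standing beside the stand; origin low, near its middle.
- mug: Bystander, to be left alone: white mug, 76 mm across, 85 mm high; origin low, near its middle.
- plate: Bystander, to be left alone: white plate, 200 mm across; origin low, near its middle.
- bowl: Bystander, to be left alone: wooden bowl, 140 mm across, 55 mm high; origin low, near its middle.
- spoon: Bystander, to be left alone: wooden-handled spoon, 200 mm long, lying flat; origin low, near its middle.
- spatula: Bystander, to be left alone: wooden-handled spatula, 260 mm long, lying flat; origin low, near its middle.

How it is judged:
On the way, in this order (a step that is already met when the one before it is completed fails the run):
1. the snug nut has turned the washer (mark moved over 3 mm) (distance of washer_mark from where it was at the start of the episode above 0.003 m), for 0.1 s.
2. a pair of slots is lined up with the cross hole within 5 degrees (angle between the x axis of any of slot_a, slot_b, slot_c and the x axis of spindle_tip, either way round below 0.085 rad), for 0.2 s.
At the end, for the whole second after the job is handed in: Slots in line with the cross hole within 0.085 rad, at the first such place after snug: washer mark moved 9.5 to 34 mm; the nut not slackened back: washer x axis within 0.15 rad of the cross hole, where that slot brings it; nut at rest (angle between the x axis of any of slot_a, slot_b, slot_c and the x axis of spindle_tip, either way round below 0.085 rad and angle between the x axis of washer_mark and the x axis of spindle_tip, either way round below 0.15 rad and distance of washer_mark from where it was at the start of the episode between 0.0095 and 0.034 m and angular speed of nut below 0.05 rad/s); the robot touches nothing.
It fails at once if the nut is over-tightened towards a later slot (washer mark moved more than 36 mm) (distance of washer_mark from where it was at the start of the episode above 0.036 m).
It fails at once if a bystander is moved more than 25 mm (distance of any of pin, jar, mug, plate, bowl, spoon, spatula from where it was at the start of the episode above 0.025 m).
It also fails if it takes over 51 s, if anything falls off the work surface, if the arm or the gripper's body presses on something with over 40 N, if the wrist force passes 120 N, or if a joint passes its speed limit or range.

## Working session

There is one attempt and no reset: what is moved stays moved. The work goes in short steps, Python scripts to look and compute and a tool call to move; the robot and the scene stay as the last step left them, time stands still between calls to the robot, and variables do not carry over. Pictures are saved under pics/ and viewed, at most 10 in all, crops included, and the job is handed in when it is done.

Besides the shell and the picture viewer there is one more tool, called after "Emit:" as name([rows], argument=value, ...), one row to a line, values as JSON. apply_moves: Moves the arm, as the interface text tells. Its arguments: {"type":"object","properties":{"plan":{"type":"array"},"force":{"type":"number"}},"required":["plan"]}

```bash
mkdir -p pics; ls; python3 - <<'E'
from station import *
import cv2,numpy as np
s=sense();print(s)
for n in("side","top"):
    im=snapshot(n);cv2.imwrite(f"pics/{n}0.png",im[:,:,::-1]);c=calibration(n);print(n,c)
E
```

```text
pics
{'t': 0.0, 'q': array([-1.35746993e+00,  5.28467215e-01,  1.43391055e+00, -1.81080438e-05,
        1.18141801e+00, -1.78510180e-01]), 'qd': array([ 0.0001602 , -0.00022333,  0.00099228,  0.00027811,  0.00015369,
       -0.00059375]), 'tau': array([-1.45212904e-03, -4.42357314e+01, -1.78023434e+01, -4.64202676e-04,
        8.43291578e-03, -3.95292503e-06]), 'tcp_pos': array([ 0.23853934, -0.57690206,  0.23033037]), 'tool_rot': array([ 9.80868056e-01,  1.94670600e-01, -2.75462973e-05, -1.10124530e-03]), 'force': array([-0.43022108,  0.27496075,  0.20842598]), 'ft_torque': array([0.00793712, 0.01666108, 0.01144254]), 'gripper_force': 0.0, 'finger_gap': 0.998597668813503}
side {'camera_matrix': array([[466.16852498,   0.        , 321.75511879],
       [  0.        , 466.16852498, 202.42507769],
       [  0.        ,   0.        ,   1.        ]]), 'R': array([[-0.85561277, -0.51728414,  0.01854501],
       [-0.34337252,  0.54041607, -0.76814438],
       [ 0.38732688, -0.66360198, -0.64000805]]), 't': array([0.42334349, 0.27450332, 1.22018555])}
top {'camera_matrix': array([[507.14279959,   0.        , 325.27274104],
       [  0.        , 507.14279959, 199.40511472],
       [  0.        ,   0.        ,   1.        ]]), 'R': array([[ 2.91481266e-04, -9.99999952e-01, -1.00750794e-04],
       [-9.97545607e-01, -2.83711385e-04, -7.00191474e-02],
       [ 7.00191155e-02,  1.20912781e-04, -9.97545642e-01]]), 't': array([0.01435111, 0.4935111 , 1.53238578])}
```

View pics/side0.png

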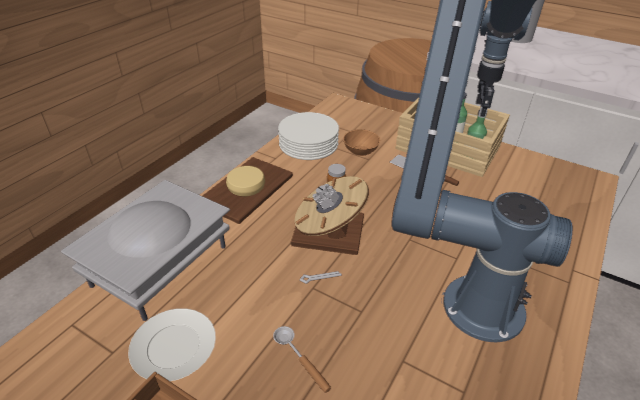

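View pics/top0.png

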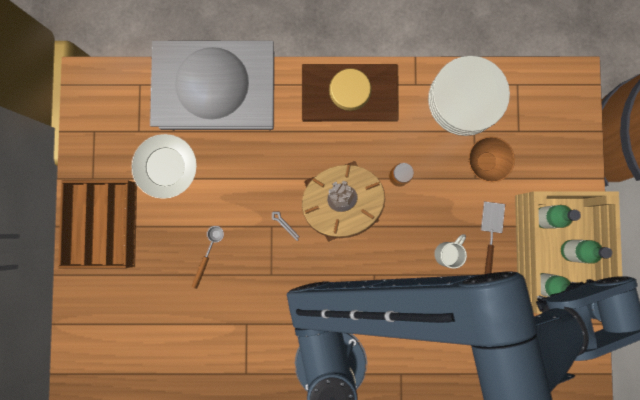

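The wheel is at top (343,200) and side (333,205), with the nut at top (342,195) and side (326,197). I'll enlarge both views.

```bash
python3 - <<'E'
from station import *
import cv2,numpy as np
for n,(x,y,w,h) in dict(top=(322,178,40,36),side=(306,178,40,36)).items():
    im=np.mean([snapshot(n).astype(float) for _ in range(3)],0)
    np.save(f"pics/{n}0.npy",im)
    c=im[y:y+h,x:x+w].clip(0,255).astype(np.uint8)
    globals()[n]=cv2.resize(c,None,fx=10,fy=10,interpolation=cv2.INTER_CUBIC)
v=np.hstack([top,side])
v=np.clip(v.astype(float)*1.4,0,255).astype(np.uint8)
for i in range(0,80,5):cv2.putText(v,str((322 if i<40 else 306-40)+i),(i*10,10),0,.35,(255,255,0))
for j in range(0,36,5):cv2.putText(v,str(178+j),(0,j*10+10),0,.35,(255,255,0))
cv2.imwrite("pics/z0.png",v[:,:,::-1])
E
```

```text
(no output)
```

View pics/z0.png

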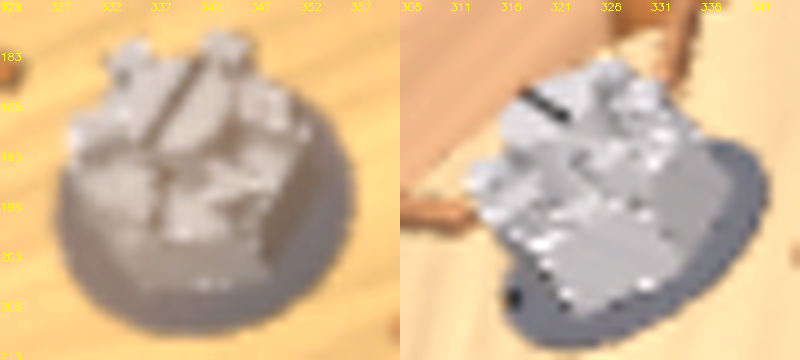

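The enlargement shows the scored line at crop top (147,145)-(203,58) and side (521,92)-(568,120). The washer mark is at side crop (514,297), and the washer rims are clear. Next I fit the geometry to these points.

```bash
cat > h.py <<'E'
import numpy as np,cv2
from scipy.optimize import least_squares
from scipy.spatial.transform import Rotation as R
from station import *
CAL={n:calibration(n) for n in("top","side")}
OFF=dict(top=(322,178,0),side=(306,178,400))
def proj(n,X):
    c=CAL[n];x=(np.atleast_2d(X)@c["R"].T+c["t"])@c["camera_matrix"].T;return x[:,:2]/x[:,2:]
def toz(n,px,S=10):o=OFF[n];return np.c_[(px[:,0]-o[0]+.5)*S-.5+o[2]*S/10,(px[:,1]-o[1]+.5)*S-.5]
def fromz(n,z):o=OFF[n];z=np.atleast_2d(z).astype(float);return np.c_[(z[:,0]-o[2]+.5)/10-.5+o[0],(z[:,1]+.5)/10-.5+o[1]]
def frame(p):  # p=cx,cy,psi -> origin, rotation (x = downhill, y, z axis)
    Rm=R.from_euler("ZY",[p[2],np.pi/6]).as_matrix();return np.array([p[0],p[1],.115]),Rm
def pol(p,r,a,z):
    o,Rm=frame(p);a=np.atleast_1d(a);return o+np.c_[r*np.cos(a),r*np.sin(a),z+0*a]@Rm.T
def onplane(n,p,px,z):  # pixel -> local xy on plane height z
    o,Rm=frame(p);c=CAL[n];C=-c["R"].T@c["t"];d=c["R"].T@np.linalg.inv(c["camera_matrix"])@np.r_[np.ravel(px),1]
    C=Rm.T@(C-o);d=Rm.T@d;return (C+d*(z-C[2])/d[2])[:2]
E
cat > fit.py <<'E'
from h import *
W=dict(top=[(55,205),(75,265),(120,312),(200,337),(280,318),(330,270),(355,200),(340,145)],
 side=[(769,185),(755,150),(745,235),(700,285),(640,325),(575,347),(525,335)])
S=dict(top=[(147,145),(203,58)],side=[(521,92),(568,120)])
def res(v):
    p=v[:3];r=[]
    for n in W:
        k=v[3:5] if n=="top" else v[5:7]
        for z in W[n]: r.append((np.hypot(*onplane(n,p,fromz(n,z)-k,.003))-.044)*350)
        s=fromz(n,S[n])-k
        r+=list((proj(n,pol(p,0,0,.056))[0]-s.mean(0)))
        for q in s: 
            l=onplane(n,p,q,.056);r.append((l[0]*np.sin(v[7])-l[1]*np.cos(v[7]))*350)
    return np.r_[r,v[3:7]/.7]
best=min((least_squares(res,[.55,-.03,psi,0,0,0,0,h]) for psi in(-.6,0,.6) for h in(0,1,2)),key=lambda f:f.cost)
v=best.x;print(best.cost,v,np.round(best.fun,1))
p=v[:3];m=onplane("side",p,fromz("side",(514,297))-v[5:7],.0045);a=np.arctan2(m[1],m[0])
print("mark r",np.hypot(*m),"ang",np.degrees(a),"hole",np.degrees(v[7]),
 "washer needs cw deg",np.degrees((a-.65-v[7])%np.pi))
np.save("fit.npy",v)
rad=np.arange(0,60,.5)
g={n:cv2.magnitude(*[cv2.Sobel(cv2.cvtColor(np.load(f"pics/{n}0.npy").astype(np.float32),cv2.COLOR_RGB2GRAY),cv2.CV_32F,i,1-i) for i in(0,1)]) for n in W}
def wire(f,z):
    t=np.linspace(0,1,20)[:,None];c=[pol(p,.0693/2,f+np.pi/6+k*np.pi/3,z)[0] for k in range(7)]
    return [c[k]*(1-t)+c[k+1]*t for k in range(6)]
# overlay
def draw(f,fn):
    out=[]
    for n in W:
        im=np.load(f"pics/{n}0.npy").clip(0,255).astype(np.uint8);o=OFF[n];k=v[3:5] if n=="top" else v[5:7]
        z=cv2.resize(im[o[1]:o[1]+36,o[0]:o[0]+40],None,fx=10,fy=10,interpolation=cv2.INTER_CUBIC);z=np.clip(z*1.4,0,255).astype(np.uint8)
        def pl(X,c):
            q=toz(n,proj(n,X)+k)-[o[2],0];cv2.polylines(z,[np.int32(q)],False,c,1,cv2.LINE_AA)
        A=np.linspace(0,2*np.pi,60)
        pl(pol(p,.044,A,.0045),(255,0,0));pl(pol(p,.016,A,.056),(0,255,0))
        pl(pol(p,.016,[v[7],v[7]+np.pi],.056),(255,255,0));pl(pol(p,.0395,[a],.0045).repeat(2,0)+[[0,0,0],[.002,0,0]],(255,0,255))
        for zz in(.005,.033):
            pl(np.vstack(wire(f,zz)),(0,0,255))
        out.append(z)
    cv2.imwrite(fn,np.hstack(out)[:,:,::-1])
sc=[]
for d in rad:
    s=0
    for n in W:
        C=-CAL[n]["R"].T@CAL[n]["t"];o,Rm=frame(p);c=Rm.T@(C-o);k=v[3:5] if n=="top" else v[5:7]
        for i in range(6):
            na=np.radians(d)+np.pi/3*(i+1); vis=c[0]*np.cos(na)+c[1]*np.sin(na)>.05
            if vis:
                for zz in(.005,.033):
                    q=proj(n,wire(np.radians(d),zz)[i])+k
                    s+=cv2.remap(g[n],q[:,0].astype(np.float32),q[:,1].astype(np.float32),1).mean()
    sc.append(s)
sc=np.array(sc);i=sc.argsort()[::-1][:8];print("nut flat angle",rad[i],sc[i].round())
draw(np.radians(rad[i[0]]),"pics/ov0.png")
E
python3 fit.py
```

```text
1.7851252263927244 [ 0.49087158 -0.03387962  0.38860165  0.16147292  0.30208755 -0.34526766
 -0.01006346 -0.87078841] [ 0.  -0.8 -0.6  0.3  0.7  0.1 -0.3 -0.8  0.  -0.1 -0.   0.1  0.2  0.1
 -0.5 -0.3  0.1  0.4 -0.3  0.1 -0.1 -0.2 -0.1  0.2  0.4 -0.5 -0. ]
mark r 0.03892903686479579 ang 17.722169945397926 hole -49.89250092182483 washer needs cw deg 30.372414183719247
nut flat angle [42.  41.5 42.5 41.  43.  40.5 43.5 40. ] [1245. 1243. 1243. 1243. 1241. 1240. 1239. 1238.]
```

View pics/ov0.png

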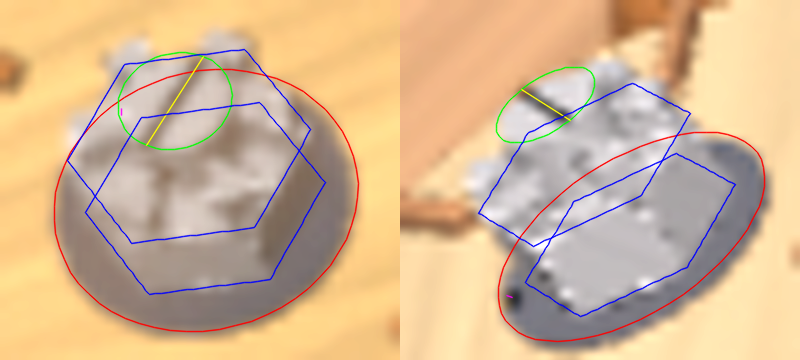

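The overlay shows the fitted washer, hexagon and end face agreeing with both views to about 1 px, so yaw is roughly 0.39. The washer needs about 30° clockwise. I'll lift first and refine after that.

Emit:
apply_moves([
  [0,0,-0.06,0,0,0,-1],
  [0,0,-0.06,0,0,0,-1],
  [0,0,-0.06,0,0,0,-1],
], force=80)

```text
t: 0.78
tcp_pos: [0.2386, -0.5773, 0.4131]
tool_rot: [0.981, 0.195, 0.0, -0.0]
force: [0.8, -1.2, 0.1]
finger_gap: 0.999
gripper_force: 0.0
```

```bash
cat > refine.py <<'E'
from h import *
from scipy.optimize import minimize
v0=np.load("fit.npy")
G={}
for n in("top","side"):
    im=cv2.GaussianBlur(np.load(f"pics/{n}0.npy").astype(np.float32),(0,0),.8)
    G[n]=sum(np.hypot(cv2.Sobel(im[:,:,c],5,1,0),cv2.Sobel(im[:,:,c],5,0,1)) for c in range(3));G[n]=np.minimum(G[n],np.percentile(G[n],97))
A=np.linspace(0,2*np.pi,240,endpoint=False)
def score(v,parts=False):
    p=v[:3];s=[]
    for n in G:
        k=v[3:5] if n=="top" else v[5:7];o,Rm=frame(p);c=Rm.T@(-CAL[n]["R"].T@CAL[n]["t"]-o)
        vis=np.cos(A)*c[0]+np.sin(A)*c[1]>-.05*np.hypot(c[0],c[1])
        for r,z,w,m in((.12,0,1,A<9),(.044,.0045,.7,vis),(.044,.0,.0,vis)):
            if w==0: continue
            q=(proj(n,pol(p,r,A[m],z))+k).astype(np.float32)
            s.append(w*cv2.remap(G[n],q[:,0],q[:,1],1).mean())
        q=np.vstack([pol(p,.016*t,[v[7]],.056) for t in np.linspace(-.8,.8,15)])
        q=(proj(n,q)+k).astype(np.float32);im=np.load(f"pics/{n}0.npy").mean(2).astype(np.float32)
        s.append(-1.5*cv2.remap(im,q[:,0],q[:,1],1).mean())
    return s if parts else -sum(s)+8*np.sum((v[3:7]/1.)**2)
best=None;rng=np.random.default_rng(0)
for i in range(12):
    x=v0+rng.normal(size=8)*[.004,.004,.08,.3,.3,.3,.3,.06]*(i>0)
    f=minimize(score,x,method="Nelder-Mead",options=dict(maxiter=3000,initial_simplex=x+np.vstack([np.zeros(8),np.diag([.004,.004,.1,.5,.5,.5,.5,.1])])))
    print(round(f.fun,1),np.round(f.x,3))
    if best is None or f.fun<best.fun:best=f
v=best.x;p=v[:3];np.save("fit2.npy",v)
m=onplane("side",p,fromz("side",(514,297))-v[5:7],.0045);a=np.arctan2(m[1],m[0])
print(score(v0),"mark r",np.hypot(*m),np.degrees(a),"hole",np.degrees(v[7]),"need",np.degrees((a-.65-v[7])%np.pi))
out=[]
for n,(x,y,w,h) in dict(top=(293,155,100,90),side=(285,165,100,90)).items():
    im=np.load(f"pics/{n}0.npy").clip(0,255).astype(np.uint8);z=cv2.resize(im[y:y+h,x:x+w],None,fx=4,fy=4,interpolation=cv2.INTER_CUBIC)
    k=v[3:5] if n=="top" else v[5:7]
    for r,zz,c in((.12,0,(0,0,255)),(.044,.0045,(255,0,0)),(.016,.056,(0,255,0))):
        cv2.polylines(z,[np.int32((proj(n,pol(p,r,A,zz))+k-[x,y]+.5)*4)],True,c,1,cv2.LINE_AA)
    cv2.polylines(z,[np.int32((proj(n,pol(p,.016,[v[7],v[7]+np.pi],.056))+k-[x,y]+.5)*4)],True,(255,255,0),1)
    out.append(z)
cv2.imwrite("pics/ov1.png",np.hstack(out)[:,:,::-1])
E
python3 refine.py
```

```text
-889.2 [ 0.49  -0.033  0.37   0.105  0.303 -0.014  0.413 -0.871]
-886.5 [ 0.488 -0.033  0.367 -0.061 -0.258 -0.55   0.264 -0.85 ]
-889.1 [ 0.489 -0.032  0.369  0.442  0.194  0.018  0.169 -0.85 ]
-889.4 [ 0.489 -0.033  0.37   0.088  0.145 -0.192  0.32  -0.894]
-889.4 [ 0.49  -0.032  0.37   0.394  0.267  0.067  0.203 -0.858]
-886.8 [ 0.49  -0.032  0.37   0.352  0.577  0.328  0.258 -0.854]
-874.4 [ 0.489 -0.031  0.36   0.854  0.194 -0.036 -0.16  -0.769]
-888.6 [ 0.49  -0.033  0.37  -0.005  0.347 -0.099  0.463 -0.889]
-888.7 [ 0.49  -0.033  0.371  0.066  0.378 -0.043  0.355 -0.857]
-885.3 [ 0.491 -0.033  0.369 -0.006  0.642  0.168  0.613 -0.842]
-888.5 [ 0.489 -0.034  0.37  -0.164  0.198 -0.243  0.509 -0.873]
-885.8 [ 0.489 -0.031  0.369  0.814  0.014  0.056 -0.064 -0.858]
-795.419124491263 mark r 0.04016076252929699 12.118566462447417 hole -49.176905540857476 need 24.053215319801385
```

View pics/ov1.png

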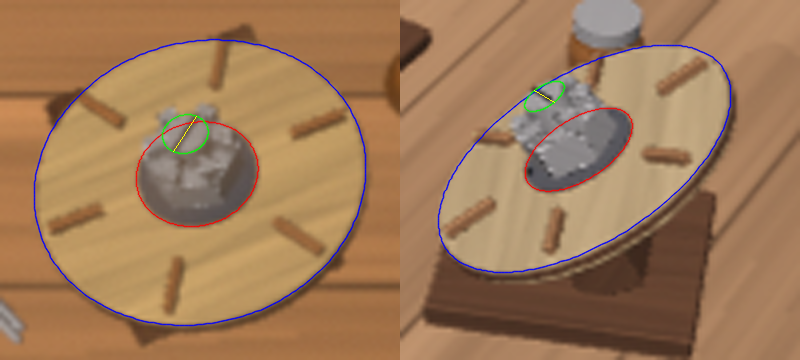

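The refined fit (blue rim, red washer, green end face) lies right on both views. The centre is (0.490, -0.033), the yaw is 0.37 and the hole is at about -50°. Next I work out the nut angle and the approach.

```bash
cat >> h.py <<'E'
V=np.load("fit2.npy") if __import__("os").path.exists("fit2.npy") else None
def tool(h,ydeg,p=None):  # TCP h above disc, tool y at local angle ydeg, z=-spindle
    p=V[:3] if p is None else p
    o,Rm=frame(p);y=Rm@[np.cos(np.radians(ydeg)),np.sin(np.radians(ydeg)),0];z=-Rm[:,2]
    return o+h*Rm[:,2],np.c_[np.cross(y,z),y,z]
def rows(tp,tR,N,s=None):
    s=s or sense();P=np.array(s["tcp_pos"]);Q=R.from_quat(s["tool_rot"]);T=R.from_matrix(tR);w=(Q.inv()*T).as_rotvec()
    out=[]
    for i in range(N):
        q=Q*R.from_rotvec(w*i/N);out.append(np.r_[q.inv().apply((tp-P)/N),w/N])
    return np.round(out,4),np.linalg.norm(tp-P),np.degrees(np.linalg.norm(w))
E
python3 - <<'E'
from h import *
import re
p=V[:3]
g={n:cv2.magnitude(*[cv2.Sobel(cv2.cvtColor(np.load(f"pics/{n}0.npy").astype(np.float32),cv2.COLOR_RGB2GRAY),cv2.CV_32F,i,1-i) for i in(0,1)]) for n in OFF}
sc=[];rad=np.arange(0,60,1.)
for d in rad:
    s=0
    for n in OFF:
        k=V[3:5] if n=="top" else V[5:7];o,Rm=frame(p);c=Rm.T@(-CAL[n]["R"].T@CAL[n]["t"]-o)
        for i in range(6):
            na=np.radians(d)+np.pi/3*i
            if c[0]*np.cos(na)+c[1]*np.sin(na)>.1:
                e=[pol(p,.0346,[na+u],.005)[0] for u in(-np.pi/6,np.pi/6)]
                e=np.array([e[0]*(1-t)+e[1]*t for t in np.linspace(0,1,20)])
                q=(proj(n,e)+k).astype(np.float32);s+=cv2.remap(g[n],q[:,0],q[:,1],1).mean()
    sc.append(s)
sc=np.array(sc);i=sc.argsort()[::-1][:8];print("nut",rad[i],sc[i].round(),sc.mean())
# j6 estimates
q1,q23=.02,1.8
for y in range(6):
    _,tR=tool(.2,42+60*y)
    M=(R.from_euler("ZY",[q1,q23]).inv()*R.from_matrix(tR)).as_euler("ZYZ");print(42+60*y,M-[0,0,np.pi/2])
E
```

```text
nut [42. 43. 41. 40. 44. 39. 45. 46.] [473. 472. 472. 471. 471. 470. 470. 470.] 424.79153
42 [-0.1787214   1.8344148  -1.08660349]
102 [-0.1787214   1.8344148  -2.13380104]
162 [-0.1787214   1.8344148  -3.18099859]
222 [-0.1787214   1.8344148  -4.22819615]
282 [-0.1787214   1.8344148   1.00779161]
342 [-0.1787214   1.8344148  -0.03940594]
```

```bash
python3 - <<'E'
from h import *
np.set_printoptions(suppress=True)
r,d,w=rows(*tool(.2,42),16);print(tool(.2,42)[0],d,w);print(r.tolist())
E
```

```text
[0.58284055 0.00405014 0.28820508] 0.6870983478791718 132.5556318664244
[[0.0338, -0.0254, 0.0078, 0.0375, -0.0162, -0.1387], [0.037, -0.0202, 0.0081, 0.0375, -0.0162, -0.1387], [0.0396, -0.0145, 0.0081, 0.0375, -0.0162, -0.1387], [0.0413, -0.0086, 0.0079, 0.0375, -0.0162, -0.1387], [0.0422, -0.0025, 0.0074, 0.0375, -0.0162, -0.1387], [0.0423, 0.0036, 0.0067, 0.0375, -0.0162, -0.1387], [0.0414, 0.0097, 0.0058, 0.0375, -0.0162, -0.1387], [0.0398, 0.0155, 0.0047, 0.0375, -0.0162, -0.1387], [0.0373, 0.021, 0.0033, 0.0375, -0.0162, -0.1387], [0.0341, 0.0261, 0.0019, 0.0375, -0.0162, -0.1387], [0.0302, 0.0306, 0.0003, 0.0375, -0.0162, -0.1387], [0.0256, 0.0344, -0.0014, 0.0375, -0.0162, -0.1387], [0.0206, 0.0376, -0.0031, 0.0375, -0.0162, -0.1387], [0.0151, 0.0399, -0.0049, 0.0375, -0.0162, -0.1387], [0.0094, 0.0414, -0.0066, 0.0375, -0.0162, -0.1387], [0.0035, 0.042, -0.0083, 0.0375, -0.0162, -0.1387]]
```

Emit:
apply_moves([
  [0.034,-0.025,0.008,0.0375,-0.016,-0.139,-1],
  [0.037,-0.02,0.008,0.0375,-0.016,-0.139,-1],
  [0.04,-0.0145,0.008,0.0375,-0.016,-0.139,-1],
  [0.041,-0.0085,0.008,0.0375,-0.016,-0.139,-1],
  [0.042,-0.0025,0.0075,0.0375,-0.016,-0.139,-1],
  [0.042,0.0035,0.0065,0.0375,-0.016,-0.139,-1],
  [0.0415,0.0095,0.006,0.0375,-0.016,-0.139,-1],
  [0.04,0.0155,0.0045,0.0375,-0.016,-0.139,-1],
])

```text
t: 1.78
tcp_pos: [0.4113, -0.2861, 0.349]
tool_rot: [0.717, 0.68, -0.087, -0.127]
force: [-0.3, -0.3, -0.3]
finger_gap: 0.999
gripper_force: 0.0
```

```bash
python3 - <<'E'
from h import *
np.set_printoptions(suppress=True)
print(sense()["q"]);r,d,w=rows(*tool(.2,42),9);print(d,w);print(r.tolist())
E
```

```text
[-0.73886276  0.37268374  1.3999081  -0.15432728  1.63836104 -0.67520905]
0.34250201276493103 65.9059075691478
[[0.033, 0.0188, 0.0028, 0.0334, -0.0143, -0.1225], [0.0305, 0.0228, 0.0017, 0.0334, -0.0143, -0.1225], [0.0275, 0.0263, 0.0004, 0.0334, -0.0143, -0.1225], [0.024, 0.0295, -0.0009, 0.0334, -0.0143, -0.1225], [0.0202, 0.0322, -0.0022, 0.0334, -0.0143, -0.1225], [0.0161, 0.0343, -0.0036, 0.0334, -0.0143, -0.1225], [0.0117, 0.0359, -0.005, 0.0334, -0.0143, -0.1225], [0.0072, 0.0368, -0.0063, 0.0334, -0.0143, -0.1225], [0.0026, 0.0372, -0.0076, 0.0334, -0.0143, -0.1225]]
```

Emit:
apply_moves([
  [0.033,0.019,0.003,0.0335,-0.0145,-0.1225,-1],
  [0.0305,0.023,0.0015,0.0335,-0.0145,-0.1225,-1],
  [0.0275,0.0265,0.0005,0.0335,-0.0145,-0.1225,-1],
  [0.024,0.0295,-0.001,0.0335,-0.0145,-0.1225,-1],
  [0.02,0.032,-0.002,0.0335,-0.0145,-0.1225,-1],
  [0.016,0.0345,-0.0035,0.0335,-0.0145,-0.1225,-1],
  [0.0115,0.036,-0.005,0.0335,-0.0145,-0.1225,-1],
  [0.007,0.037,-0.0065,0.0335,-0.0145,-0.1225,-1],
])

```text
t: 2.78
tcp_pos: [0.5661, -0.0291, 0.294]
tool_rot: [0.285, 0.925, -0.143, -0.206]
force: [0.9, -0.2, -0.4]
finger_gap: 0.996
gripper_force: 0.0
```

```bash
python3 - <<'E'
from h import *
np.set_printoptions(suppress=True)
print(sense()["q"]);r,d,w=rows(*tool(.13,42),3);print(d,w);print(r.tolist())
E
```

```text
[-0.13783654  0.61615591  1.18580303 -0.21651942  1.79969101 -1.10971147]
0.07129267516070042 7.331514948271385
[[0.0014, 0.0114, 0.0208, 0.0108, -0.0045, -0.041], [0.001, 0.0117, 0.0207, 0.0108, -0.0045, -0.041], [0.0006, 0.012, 0.0205, 0.0108, -0.0045, -0.041]]
```

Emit:
apply_moves([
  [0.001,0.0115,0.0205,0.011,-0.0045,-0.041,-1],
  [0.001,0.0115,0.0205,0.011,-0.0045,-0.041,-1],
  [0.0005,0.012,0.0205,0.011,-0.0045,-0.041,-1],
  [0,0,0,0,0,0,-1],
  [0,0,0,0,0,0,-1],
])

```text
t: 3.4
tcp_pos: [0.5509, -0.0103, 0.229]
tool_rot: [0.226, 0.939, -0.147, -0.212]
force: [0.3, -1.2, 0.1]
finger_gap: 1.006
gripper_force: 0.0
```

```bash
python3 - <<'E'
from h import *
np.set_printoptions(suppress=True)
print(sense()["q"])
for h,N in((.13,1),(.065,2)):
  r,d,w=rows(*tool(h,42),N);print(d,w);print(r.tolist())
for n in OFF: np.save(f"pics/{n}1.npy",snapshot(n))
t=np.load("pics/top1.npy")[150:250,290:390];s=np.load("pics/side1.npy")[130:230,280:380]
cv2.imwrite("pics/a1.png",cv2.resize(np.hstack([t,s]),None,fx=4,fy=4,interpolation=2)[:,:,::-1])
E
```

```text
[-0.09875984  0.6606961   1.29372411 -0.22843573  1.65956105 -1.16231485]
0.0022754428539378106 0.3008603678277016
[[0.0009, 0.0017, 0.0012, 0.0008, 0.0005, -0.0052]]
0.06624004397024182 0.3008603678277016
[[0.0005, 0.0008, 0.0331, 0.0004, 0.0003, -0.0026], [0.0005, 0.0008, 0.0331, 0.0004, 0.0003, -0.0026]]
```

View pics/a1.png

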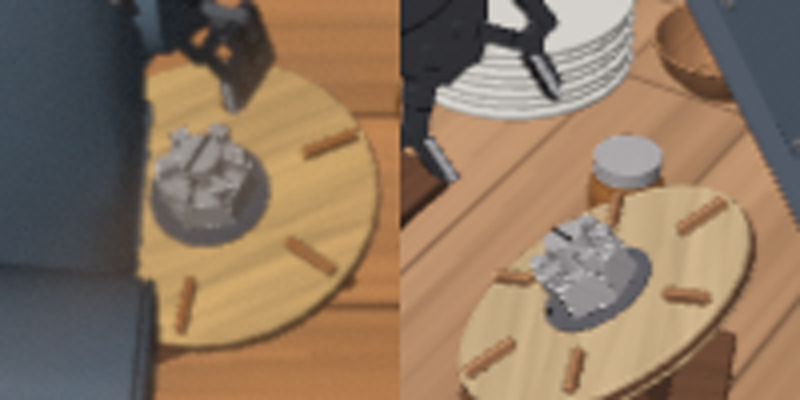

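The fingers straddle the spindle axis: the fingertips in the side crop at (440,160) and (545,75) have their midpoint on the axis line. I'll descend along the axis.

Emit:
apply_moves([
  [0.0005,0.001,0.0335,0.0005,0.0003,-0.0026,-1],
  [0.0005,0.001,0.0335,0.0005,0.0003,-0.0026,-1],
  [0,0,0,0,0,0,-1],
  [0,0,0,0,0,0,-1],
])

```text
t: 4.0
tcp_pos: [0.5205, -0.0202, 0.1711]
tool_rot: [0.224, 0.94, -0.147, -0.212]
force: [0.2, 0.4, 1.0]
finger_gap: 1.0
gripper_force: 0.0
```

```bash
python3 - <<'E'
from h import *
np.set_printoptions(suppress=True)
r,d,w=rows(*tool(.009,42),3);print(d,w);print(r.tolist())
E
```

```text
0.05614013798139688 0.09001720343742085
[[0.0002, -0.0002, 0.0187, 0.0002, 0.0005, -0.0], [0.0002, -0.0002, 0.0187, 0.0002, 0.0005, -0.0], [0.0001, -0.0002, 0.0187, 0.0002, 0.0005, -0.0]]
```

Emit:
apply_moves([
  [0,0,0.0185,0,0,0,-1],
  [0,0,0.0185,0,0,0,-1],
  [0,0,0.0185,0,0,0,-1],
  [0,0,0,0,0,0,-1],
  [0,0,0,0,0,0,-0.1],
  [0,0,0,0,0,0,0.1],
  [0,0,0,0,0,0,0.1],
  [0,0,0,0,0,0,0.1],
], force=40)

```text
t: 5.0
tcp_pos: [0.4944, -0.0303, 0.1234]
tool_rot: [0.223, 0.94, -0.148, -0.212]
force: [1.3, -1.2, 5.5]
finger_gap: 0.695
gripper_force: 45.5
```

```bash
cat > st.py <<'E'
from h import *
np.set_printoptions(suppress=True,precision=3)
s=sense();Q=R.from_quat(s["tool_rot"]);o,Rm=frame(V[:3]);y=Rm.T@Q.as_matrix()[:,1]
print("t",s["t"],"tooly deg",np.degrees(np.arctan2(y[1],y[0])),"local tcp",Rm.T@(s["tcp_pos"]-o),"F_tool",Q.inv().apply(s["force"]),"M_tool",Q.inv().apply(s["ft_torque"]),"gap",s["finger_gap"]*85,"gf",s["gripper_force"],"q6",s["q"][5])
E
python3 st.py
```

```text
t 5.0 tooly deg 42.02762823166716 local tcp [ 0.   -0.    0.01] F_tool [ 0.206 -2.655 -5.11 ] M_tool [ 0.188  0.008 -0.068] gap 59.09710532191588 gf 45.457630790770054 q6 -1.131444394574117
```

Emit:
apply_moves([
  [0,0,0,0,0,0,0.5],
  [0,0,0,0,0,0.1,0.5],
  [0,0,0,0,0,0.15,0.5],
  [0,0,0,0,0,0.15,0.5],
  [0,0,0,0,0,0.15,0.5],
  [0,0,0,0,0,0.15,0.5],
  [0,0,0,0,0,0.1,0.5],
  [0,0,0,0,0,0,0.5],
], force=80)

```text
t: 6.0
tcp_pos: [0.4951, -0.0299, 0.1233]
tool_rot: [0.572, 0.779, -0.218, -0.137]
force: [2.0, 0.9, 5.5]
finger_gap: 0.688
gripper_force: 85.8
```

```bash
python3 st.py
```

```text
t 6.0 tooly deg -3.86246364493653 local tcp [0.001 0.    0.01 ] F_tool [ 0.058 -0.859 -5.881] M_tool [-0.13  -0.005  0.161] gap 58.438501128518325 gf 85.81958324415609 q6 -0.33061359746392655
```

Emit:
apply_moves([
  [0,0,0,0,0,0.1,0.5],
  [0,0,0,0,0,0.1,0.5],
])

```text
t: 6.25
tcp_pos: [0.4953, -0.0298, 0.1232]
tool_rot: [0.648, 0.717, -0.23, -0.115]
force: [2.7, 0.6, 5.0]
finger_gap: 0.684
gripper_force: 85.9
```

```bash
python3 st.py
```

```text
t 6.25 tooly deg -15.452040506422664 local tcp [0.001 0.    0.01 ] F_tool [-0.414  0.012 -5.685] M_tool [-0.182  0.001 -0.081] gap 58.11579244389981 gf 85.9175371506717 q6 -0.1282990929501539
```

Emit:
apply_moves([
  [0,0,0,0,0,0.06,0.5],
])

```text
t: 6.38
tcp_pos: [0.4953, -0.0298, 0.1232]
tool_rot: [0.669, 0.698, -0.233, -0.108]
force: [3.3, 1.7, 4.1]
finger_gap: 0.688
gripper_force: 85.9
```

```bash
python3 st.py
```

```text
t 6.375 tooly deg -18.83002126650304 local tcp [0.001 0.    0.01 ] F_tool [ 0.772  0.975 -5.366] M_tool [-0.19   0.067 -0.053] gap 58.46178596258074 gf 85.93214298365638 q6 -0.06936367798695986
```

Emit:
apply_moves([
  [0,0,0,0,0,0.06,0.5],
])

```text
t: 6.5
tcp_pos: [0.4953, -0.0298, 0.1231]
tool_rot: [0.688, 0.678, -0.237, -0.101]
force: [2.1, 0.6, 4.6]
finger_gap: 0.683
gripper_force: 86.3
```

```bash
python3 st.py
```

```text
t 6.5 tooly deg -22.083347926270115 local tcp [0.001 0.    0.01 ] F_tool [-0.394 -0.266 -5.068] M_tool [-0.194  0.001 -0.885] gap 58.06955177519513 gf 86.25074103707448 q6 -0.012234284918045249
```

Emit:
apply_moves([
  [0,0,0,0,0,0.06,0.5],
])

```text
t: 6.62
tcp_pos: [0.4954, -0.0298, 0.1231]
tool_rot: [0.708, 0.658, -0.24, -0.094]
force: [3.5, 0.7, 5.5]
finger_gap: 0.686
gripper_force: 86.2
```

```bash
python3 st.py
```

```text
t 6.625 tooly deg -25.507775358728676 local tcp [0.001 0.    0.01 ] F_tool [-0.432  0.56  -6.517] M_tool [-0.24   0.016 -0.918] gap 58.31742501114579 gf 86.2178197564208 q6 0.047633009521933424
```

Snug came at about -20° (the moment jumped to 0.9 N m). I'll carry on towards -50°.

Emit:
apply_moves([
  [0,0,0,0,0,0.1,0.5],
  [0,0,0,0,0,0.1,0.5],
  [0,0,0,0,0,0.1,0.5],
  [0,0,0,0,0,0.08,0.5],
  [0,0,0,0,0,0,0.5],
  [0,0,0,0,0,0,0.5],
])

```text
t: 7.38
tcp_pos: [0.4957, -0.03, 0.1229]
tool_rot: [0.82, 0.512, -0.252, -0.047]
force: [5.0, 0.3, 5.3]
finger_gap: 0.686
gripper_force: 86.4
```

```bash
python3 st.py; python3 - <<'E'
from h import *
t=np.mean([snapshot("top").astype(float) for _ in range(2)],0)[178:214,322:362];s=np.mean([snapshot("side").astype(float) for _ in range(2)],0)[178:214,306:346]
v=np.clip(1.4*cv2.resize(np.hstack([t,s]),None,fx=10,fy=10,interpolation=2),0,255)
for p,n in((V[3:5],"top"),(V[5:7],"side")):
  for a in(V[7]+.65,V[7]+.65+np.pi):
    q=toz(n,proj(n,pol(V[:3],.0395,[a],.0045))+p)[0];print(n,q);cv2.circle(v,tuple(int(x) for x in q),7,(255,0,0),1)
cv2.imwrite("pics/b1.png",v[:,:,::-1])
E
```

```text
t 7.375 tooly deg -47.27410940828693 local tcp [ 0.002 -0.     0.01 ] F_tool [ 0.055  2.198 -7.   ] M_tool [-0.424  0.215 -0.328] gap 58.31008651954494 gf 86.39613672159612 q6 0.42701937231046194
top [183.75080064  89.98211916]
top [219.99517285 318.639886  ]
side [525.93024258 260.7368149 ]
side [747.91721151 222.27112565][ WARN:0@2.893] global loadsave.cpp:1063 imwrite_ Unsupported depth image for selected encoder is fallbacked to CV_8U.
```

View pics/b1.png

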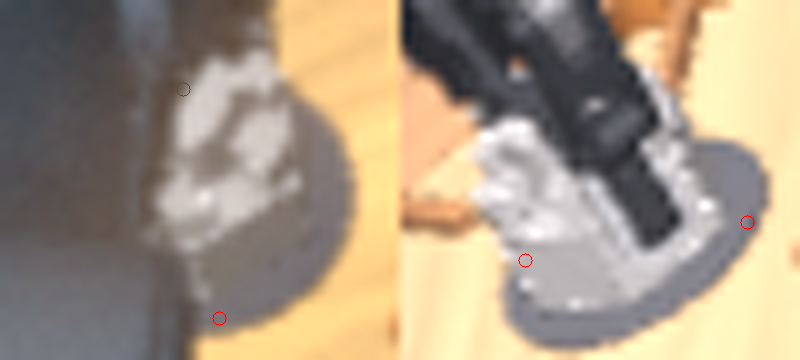

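The picture shows the gripped nut with the washer mark now hidden behind it, as predicted near side crop (525,260). I'll finish the last 2.5°, then release and back off to check.

Emit:
apply_moves([
  [0,0,0,0,0,0.045,0.5],
  [0,0,0,0,0,0,0.5],
  [0,0,0,0,0,0,0.5],
  [0,0,0,0,0,0,0.5],
])

```text
t: 8.07
tcp_pos: [0.4957, -0.03, 0.1229]
tool_rot: [0.831, 0.494, -0.253, -0.041]
force: [5.6, 0.8, 5.7]
finger_gap: 0.687
gripper_force: 86.6
```

```bash
python3 st.py
```

```text
t 8.075 tooly deg -49.795077169371794 local tcp [ 0.002 -0.     0.01 ] F_tool [ 0.666  2.273 -7.644] M_tool [-0.406  0.218 -0.56 ] gap 58.38694235208011 gf 86.5881163906306 q6 0.47116911669273626
```

Emit:
apply_moves([
  [0,0,0,0,0,0,-1],
  [0,0,0,0,0,0,-1],
  [0,0,0,0,0,0,-1],
  [0,0,0,0,0,0,-1],
  [0,0,-0.03,0,0,0,-1],
  [0,0,-0.05,0,0,0,-1],
  [0,0,-0.06,0,0,0,-1],
  [0,0,-0.06,0,0,0,-1],
])

```text
t: 9.07
tcp_pos: [0.5867, 0.0066, 0.2963]
tool_rot: [0.831, 0.492, -0.256, -0.043]
force: [0.6, -0.1, 0.9]
finger_gap: 1.001
gripper_force: 0.0
```

```bash
python3 st.py; python3 - <<'E'
from h import *
I={n:np.mean([snapshot(n).astype(float) for _ in range(4)],0) for n in OFF}
for n in I:np.save(f"pics/{n}2.npy",I[n])
v=np.hstack([cv2.resize(I[n][178:214,OFF[n][0]:OFF[n][0]+40],None,fx=10,fy=10,interpolation=2) for n in OFF])
v=np.clip(v*1.4,0,255).astype(np.uint8);w=v.copy();p=V[:3]
for n in OFF:
  k=V[3:5] if n=="top" else V[5:7]
  def pl(X,c): cv2.polylines(w,[np.int32(toz(n,proj(n,X)+k))],False,c,1,cv2.LINE_AA)
  for f in range(6):
    a=np.radians(-50+60*f)
    pl(pol(p,.0346,[a-np.pi/6,a+np.pi/6],.005),(0,0,255));
    for u in(-1,1): # slot edges at crown top
      o,Rm=frame(p);e=np.array([[r*np.cos(a)-u*.006*np.sin(a),r*np.sin(a)+u*.006*np.cos(a),.047] for r in(.018,.028)])@Rm.T+o
      pl(e,(255,0,0))
cv2.imwrite("pics/c1.png",np.vstack([v[:300],w[:300]])[:,:,::-1])
E
```

```text
t 9.075 tooly deg -49.88706448361284 local tcp [-0.     0.001  0.209] F_tool [-0.185  0.207 -0.98 ] M_tool [-0.134  0.213 -0.035] gap 85.08728649020236 gf 0.0 q6 0.4204706406723453
```

View pics/c1.png

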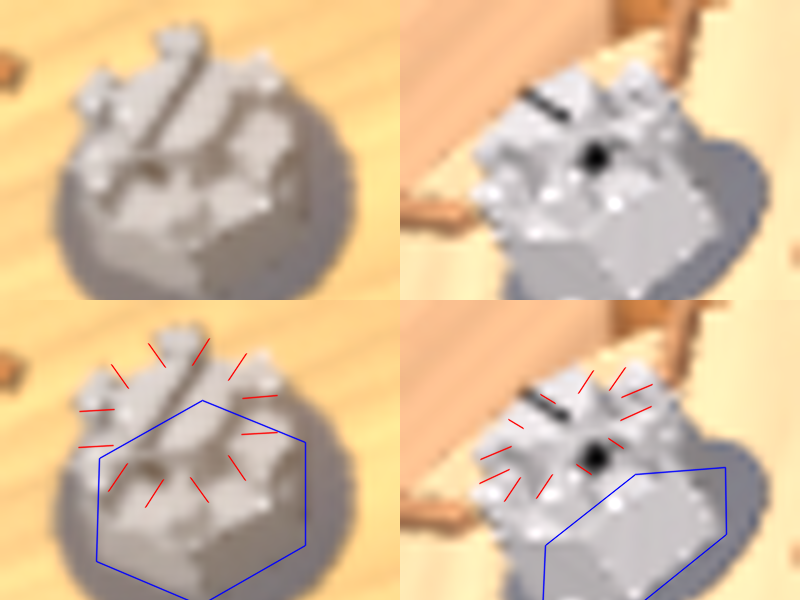

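In the view, the dark cross hole shows squarely inside the slot at side crop (595,158), and the hexagon fits the -50° wireframe. I'll check the hole angle from that blob.

```bash
python3 - <<'E'
from h import *
im=np.load("pics/side2.npy").mean(2);w=np.clip(70-im[190:198,321:330],0,None);yy,xx=np.mgrid[190:198,321:330]
c=np.array([(w*xx).sum(),(w*yy).sum()])/w.sum();A=np.radians(np.arange(-70,-29,.25))
P=proj("side",pol(V[:3],.016,A,.042))+V[5:7];d=np.hypot(*(P-c).T);print(c,np.degrees(A[d.argmin()]),d.min())
mk=onplane("side",V[:3],fromz("side",(514,297))-V[5:7],.0045);print("moved est deg",np.degrees(np.arctan2(mk[1],mk[0])-.65-V[7]))
E
```

```text
[325.1292517  193.33424036] -70.0 4.775410601009274
moved est deg 24.053215319801385
```

```bash
python3 - <<'E'
from h import *
c=np.array([325.13,193.33]);A=np.radians(np.arange(90,170,.25))
for k in (V[5:7],0*V[5:7]):
  P=proj("side",pol(V[:3],.016,A,.042))+k;d=np.hypot(*(P-c).T);print(np.degrees(A[d.argmin()]),d.min())
  t=proj("side",pol(V[:3],0,0,.056))[0]+k;print("tip",t)
# nut angle by hex base edge gradients in both final views
p=V[:3]
for n in OFF:
  g=cv2.cvtColor(np.load(f"pics/{n}2.npy").astype(np.float32),cv2.COLOR_RGB2GRAY);g=np.hypot(cv2.Sobel(g,5,1,0),cv2.Sobel(g,5,0,1))
  k=V[3:5] if n=="top" else V[5:7];o,Rm=frame(p);cc=Rm.T@(-CAL[n]["R"].T@CAL[n]["t"]-o);sc=[]
  D=np.arange(-80,-20,1.)
  for dd in D:
    s=[]
    for i in range(6):
      na=np.radians(dd)+np.pi/3*i
      if cc[0]*np.cos(na)+cc[1]*np.sin(na)>.1:
        e=np.vstack([pol(p,.03/np.cos(u),[na+u],.005) for u in np.linspace(-.5,.5,15)]);q=(proj(n,e)+k).astype(np.float32);s+=list(cv2.remap(g,q[:,0],q[:,1],1).ravel())
    sc.append(np.mean(s))
  sc=np.array(sc);print(n,D[sc.argsort()[::-1][:6]])
E
```

```text
131.75 0.4926426967262302
tip [320.59629388 188.58300186]
130.75 0.29318007481892566
tip [320.52926411 188.38046969]
top [-28. -27. -26. -25. -24. -23.]
side [-36. -35. -34. -33. -32. -31.]
```

```bash
python3 -c "
from station import *
print(sign_off())"
```

```text
the job is handed in; nothing more can be done
None
```

The nut came up snug after about 63° and I carried it on about 29° to the first slot, which lines up with the cross hole within about 1–2° by my measurements; the gripper is clear and the job is handed in (no verdict was returned).

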